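# Check-weigh the punnet at the back of the crop tray

## Task

The blue-labelled punnet at the back of the black tray has to be check-weighed: first move the green- and the yellow-labelled punnets that stand in front of it onto the red mat, then take the blue one out and set it gently on the middle of the scale's platform while the other two wait on the mat. Then put the green and the yellow punnets back into the tray, each in the very spot where it stood, long side the same way along the tray; leave the blue one on the scale, keep all punnets upright and leave the label roll, the jar and the cup alone.

Things in the scene. Friction and masses are not known exactly. Their poses are not given: they have to be found in the camera images.
- green_punnet: lidded clear berry punnet, green label on its lid: upright box 90 x 56 mm, 50 mm high, 80-170 g, rigid, loose. Origin at the centre of its underside, x along the 90 mm side, z up. Starts at the front (-x) left or right of the tray, long side along the tray's x, centre at about x = -37 mm, y = +-43 mm in the tray's frame; 30 mm of free floor to the other front punnet and to the side wall.
- yellow_punnet: lidded clear berry punnet, yellow label on its lid: upright box 90 x 56 mm, 50 mm high, 80-170 g, rigid, loose. Origin at the centre of its underside, x along the 90 mm side, z up. Starts at the front (-x) left or right of the tray, long side along the tray's x, centre at about x = -37 mm, y = +-43 mm in the tray's frame; 30 mm of free floor to the other front punnet and to the side wall.
- blue_punnet: lidded clear berry punnet, blue label on its lid: upright box 90 x 56 mm, 50 mm high, 80-170 g, rigid, loose. Origin at the centre of its underside, x along the 90 mm side, z up. Starts across the back of the tray, long side along the tray's y, about 8 mm behind the two front punnets (too tight for a finger) and 30 mm from the tray's back wall.
- tray: black open crop tray with a grey rim, fixed to the table, 214 x 214 mm outside, 204 x 204 mm inside, floor 6 mm thick, walls 5 mm thick and 30 mm high from the table. Origin at the centre of its underside on the table; x from its front (robot side) to its back, y to its left, z up.
- mat: flat red mat, fixed, 250 x 130 mm and 4 mm thick, at the left or the right of the tray: the side area, with room for two punnets end to end along its x. Origin at the centre of its underside; x along its 250 mm side (away from the robot), y along its 130 mm side.
- scale: white bench scale, fixed, with a square bright metal platform with a dark rim, 150 x 150 mm, rigid, its top 55 mm above the table, on the other side of the tray from the mat; a low console (26 mm high) with a display sticks out to x = -125 mm on the robot's side. Origin on the table under the centre of the platform; x away from the console, z up.
- label_roll: bystander: white paper label roll standing on end, 68 mm across, 58 mm high, loose, beyond the tray. Origin at the centre of its underside.
- gel_jar: bystander: clear jar with a blue cap, 56 mm across, 75 mm high, loose, beyond the tray. Origin at the centre of its underside.
- pen_cup: bystander: empty grey cup, 64 mm across, 75 mm high, loose, beyond the tray. Origin at the centre of its underside.

How it is judged (in metres and radians):
On the way, in this order (a step that is already met when the one before it is completed fails the run):
1. the green and the yellow punnet stand released on the mat, the blue one still in the tray (x of green_punnet in the frame of mat between -0.11 and 0.11 m and y of green_punnet in the frame of mat between -0.055 and 0.055 m and z of green_punnet in the frame of mat between -0.004 and 0.012 m and contact force between each of green_punnet, yellow_punnet and the fingers below 0.5 N and linear speed of each of green_punnet, yellow_punnet below 0.03 m/s and angular speed of each of green_punnet, yellow_punnet below 0.3 rad/s and angle between each of green_punnet, yellow_punnet's own z axis and vertical below 0.12 rad and x of yellow_punnet in the frame of mat between -0.11 and 0.11 m and y of yellow_punnet in the frame of mat between -0.055 and 0.055 m and z of yellow_punnet in the frame of mat between -0.004 and 0.012 m and x of blue_punnet in the frame of tray between -0.1 and 0.1 m and y of blue_punnet in the frame of tray between -0.1 and 0.1 m and z of blue_punnet in the frame of tray below 0.02 m), for 0.2 s.
2. the blue punnet stands released on the middle of the scale while the other two wait on the mat (horizontal distance between blue_punnet and scale below 0.015 m and z of blue_punnet in the frame of scale between 0.05 and 0.062 m and contact force between each of blue_punnet, green_punnet, yellow_punnet and the fingers below 0.5 N and linear speed of each of blue_punnet, green_punnet, yellow_punnet below 0.03 m/s and angular speed of each of blue_punnet, green_punnet, yellow_punnet below 0.3 rad/s and angle between each of blue_punnet, green_punnet, yellow_punnet's own z axis and vertical below 0.12 rad and x of green_punnet in the frame of mat between -0.11 and 0.11 m and y of green_punnet in the frame of mat between -0.055 and 0.055 m and z of green_punnet in the frame of mat between -0.004 and 0.012 m and x of yellow_punnet in the frame of mat between -0.11 and 0.11 m and y of yellow_punnet in the frame of mat between -0.055 and 0.055 m and z of yellow_punnet in the frame of mat between -0.004 and 0.012 m), for 0.2 s.
3. the green and the yellow punnet are back where they stood, the blue one still on the scale (horizontal distance between blue_punnet and scale below 0.015 m and z of blue_punnet in the frame of scale between 0.05 and 0.062 m and contact force between each of blue_punnet, green_punnet, yellow_punnet and the fingers below 0.5 N and linear speed of each of blue_punnet, green_punnet, yellow_punnet below 0.03 m/s and angular speed of each of blue_punnet, green_punnet, yellow_punnet below 0.3 rad/s and angle between each of blue_punnet, green_punnet, yellow_punnet's own z axis and vertical below 0.12 rad and distance of each of green_punnet, yellow_punnet from where it was at the start of the episode below 0.015 m and angle between the x axis of each of green_punnet, yellow_punnet and the x axis of tray, either way round below 0.25 rad), for 0.2 s.
At the end, for the whole second after the job is handed in: The blue punnet stands upright on the scale, its centre within 15 mm of the platform's centre; the green and the yellow punnet stand upright in the tray, each within 15 mm of where it stood at the start and its long side within 0.25 rad of the tray's x; all released and at rest (all of step 3); the robot touches nothing.
It fails at once if a punnet is tipped by more than 0.6 rad (angle between any of green_punnet, yellow_punnet, blue_punnet's own z axis and vertical above 0.6 rad).
It fails at once if the blue punnet is dropped or pressed on the scale with more than 30 N (contact force between blue_punnet and scale above 30 N).
It fails at once if the label roll, the jar or the cup is moved by more than 20 mm (distance of any of label_roll, gel_jar, pen_cup from where it was at the start of the episode above 0.02 m).
It also fails if it takes over 134 s, if anything falls off the work surface, if the arm or the gripper's body presses on something with over 40 N, if the wrist force passes 120 N, or if a joint passes its speed limit or range.

## Robot

A 6-joint arm with a two-finger parallel gripper is mounted at the origin on the work surface. World frame = base frame: x ahead of the robot, y to its left, z up, the work surface at z = 0. Lengths are in mm, angles in rad, forces in N, time in s.
With the tool pointing down it reaches from about 300 to 775 mm from the base axis. Payload 14.6 kg.
Tool frame: the origin (TCP) lies on the centre line of the jaws, within the pads' length; the fingertips stand manip.tcp_to_tips ahead of it and the grasp point (between the pads) lies 5 mm behind it (manip.tcp_to_tips is the distance from the TCP to the fingertips, in mm); z points along the fingers, y is the direction in which the jaws open and shut (so a half turn about z gives the same grasp; the last joint's range is limited). The gripper opens to 94 mm and grips with 3 to 60 N. Pads are 16 mm wide; open, the fingers measure 119 mm over their backs; the gripper's body (75 mm by 177 mm) begins 78 mm behind the grasp point.
Start: joints at [1.162, 0.3, 1.521, -0, 1.321, -0.067], TCP at [184.348, 518.175, 219.446] pointing down, gripper open.
Joint ranges: [-3.03, 3.03], [-0.79, 2.21], [0.23, 2.52], [-1.04, 4.18], [0, 3.07], [-2.55, 2.55]. Speed limits (rad/s): [2.22, 2.22, 2.57, 3.14, 3.14, 3.14].

## Interface

Orientations are given as [roll, pitch, yaw] about the fixed x, y, z axes, in that order (R = Rz(yaw) Ry(pitch) Rx(roll)).
In Python, from cell import manip, optics, workorder gives the robot as it stands. The module is installed in compiled form; this text tells all that it offers.
- The arm moves only by the tool jog_arm, never from a script. Its argument "deltas" is text: rows parted by semicolons, each of 5 numbers parted by spaces: the shift along the tool's x, y, z in mm, then the turn about the tool's z in rad, then the finger opening in mm, from 0 to 94. In form: tx ty tz twist grip; .... A call has exactly 10 rows; each row is the pose to reach, as a shift and turn from the pose commanded when the call began, along the tool's axes at that moment; what a row does not reach only later rows make up. A row lasts 1/8 s, in which the tool goes at most 62.5 mm and 10.7 degrees, less where a joint would pass 70% of its speed; a pose out of reach is approached as far as the arm can. A call with a gripper value outside its range is refused whole. The fingers move at their own pace and stop on an object; "squeeze" is the grip in N (left out, the last holds). Time passes only in rows, so rows that repeat a pose let the fingers close, or fill a call up. It gives the time, the measured TCP pose, the force and the opening at its end, in the units of the state.
- manip.read_state(): the state, without advancing time (a new reading comes with each control period).
- optics.camera(name): name is "scene" or "top"; returns (picture, depth): 400x640x3 uint8, red, green, blue; 400x640 float32, mm along the optical axis (not along the pixel's ray), 0 where there is no reading.
- optics.get_calibration(name): a dict with "intrinsics" (3x3 intrinsics, pixels), "R" (3x3) and "t" (3): a world point X has camera coordinates R X + t. Camera axes: x right, y down, z forward; pixel columns grow to the right and rows downward; lengths in mm; the calibration is good to about 2 mm. A picture is of the moment at which its call begins. get_calibration takes no time and is no camera call.
- workorder.sign_off(): hands the job in, once; it reports no verdict.
The state is a dict: "clock": time; "joints": joint angles; "qd": joint speeds; "effort": joint torques, N m; "eef_pos": TCP position; "eef_rot": TCP orientation; "wrist_force": force on the tool from outside, world axes, zero at the start; "moment": the same for the moment, N m; "finger_gap": finger opening in mm.
Only numpy, scipy, OpenCV 4.12 (cv2) and the standard library are available. Lean on these libraries where they do the work, as an engineer would, in place of code of your own. Each camera call takes 0.05 s, during which the arm holds its last target.

## Working session

There is one attempt and no reset: what is moved stays moved. The work goes in short steps, Python scripts to look and compute and a tool call to move; the robot and the scene stay as the last step left them, time stands still between calls to the robot, and variables do not carry over. Pictures are saved under pics/ and viewed, and the job is handed in when it is done.

Besides the shell and the picture viewer there is one more tool, called as name(argument=value, ...) on one line, values as JSON. jog_arm: Moves the arm, as the interface text tells. Its arguments: {"type":"object","properties":{"deltas":{"type":"string"},"squeeze":{"type":"number"}},"required":["deltas"]}

```bash
mkdir -p pics
python3 - <<'E'
from cell import manip, optics, workorder
import cv2, numpy as np
print(manip.read_state(), manip.tcp_to_tips)
for n in ("top","scene"):
    p,d=optics.camera(n); cv2.imwrite(f"pics/{n}0.png",p[:,:,::-1]); np.savez(f"{n}0.npz",p=p,d=d)
    print(optics.get_calibration(n))
E
```

```text
{'clock': 0.0, 'joints': array([ 1.16240126e+00,  3.00468836e-01,  1.52161726e+00, -4.83050808e-06,
        1.32069746e+00, -6.65957490e-02]), 'qd': array([-6.33809286e-04, -9.36834740e-04,  1.24770767e-03, -3.04806542e-05,
        6.76807790e-05, -1.78039461e-03]), 'effort': array([ 1.28542717e-03, -5.31827652e+01, -3.52727902e+01,  7.09439255e-02,
        2.45453574e-02, -1.52356915e-04]), 'eef_pos': array([184.24834643, 517.94342706, 218.87226125]), 'eef_rot': array([-3.14040408e+00, -7.45820718e-05,  2.79979449e+00]), 'wrist_force': array([-0.32565363,  0.06267396,  0.4171896 ]), 'moment': array([ 0.03008044, -0.02672415, -0.01795078]), 'finger_gap': 94.0313780515699} 14.0
{'intrinsics': array([[451.0931466 ,   0.        , 315.13340546],
       [  0.        , 451.0931466 , 195.36589638],
       [  0.        ,   0.        ,   1.        ]]), 'R': array([[-0.05795724, -0.99831603, -0.00246036],
       [-0.97383631,  0.05707818, -0.21996572],
       [ 0.21973574, -0.01035262, -0.9755045 ]]), 't': array([ 29.9646774 , 601.91341859, 907.22857813])}
{'intrinsics': array([[498.74371743,   0.        , 319.34633804],
       [  0.        , 498.74371743, 199.57876054],
       [  0.        ,   0.        ,   1.        ]]), 'R': array([[-0.72367804,  0.68987142,  0.01917073],
       [ 0.50051407,  0.54376143, -0.6736536 ],
       [-0.47515867, -0.4779131 , -0.73879855]]), 't': array([ 418.89768336, -268.95258157, 1441.62376057])}
```

View pics/top0.png

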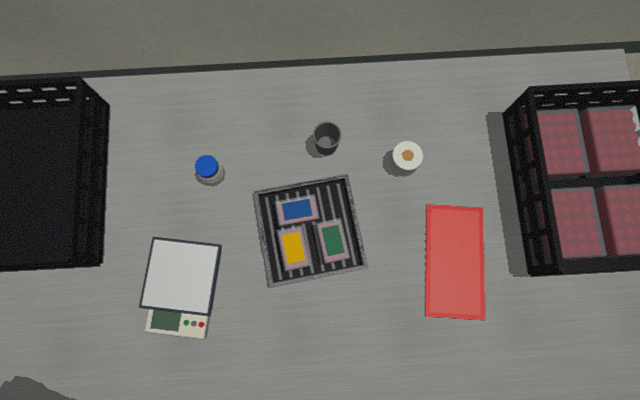

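View pics/scene0.png

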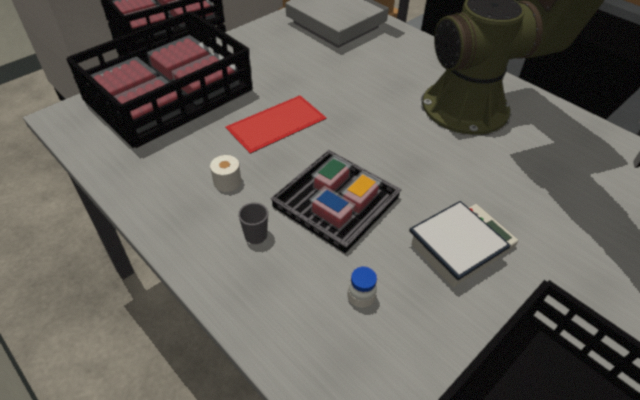

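The top view shows the yellow (292,248), green (333,241) and blue (297,210) labels in the tray, the mat at (455,262), and the scale at (182,276). The roll (407,156), cup (327,138) and jar (207,168) are behind the tray.

```bash
cat > h.py <<'E'
import cv2, numpy as np
from cell import manip, optics, workorder
def ray(n,uv,z):
    c=optics.get_calibration(n);K,R,t=c["intrinsics"],c["R"],c["t"]
    uv=np.atleast_2d(uv).astype(float)
    d=(np.c_[uv,np.ones(len(uv))]@np.linalg.inv(K).T)@R   # R^T d
    C=-R.T@t
    s=(z-C[2])/d[:,2]
    return C+d*s[:,None]
def dpts(n,uv,dep):
    c=optics.get_calibration(n);K,R,t=c["intrinsics"],c["R"],c["t"]
    uv=np.atleast_2d(uv).astype(float)
    d=(np.c_[uv,np.ones(len(uv))]@np.linalg.inv(K).T)*np.asarray(dep)[:,None]
    return (d-t)@R
HS={"green":((60,100,40),(95,255,255)),"yellow":((15,150,120),(35,255,255)),"blue":((100,150,40),(125,255,255)),"red":((0,130,120),(4,255,255))}
def blobs(p,c,amin=60):
    hsv=cv2.cvtColor(p,cv2.COLOR_RGB2HSV)
    m=cv2.inRange(hsv,*[np.array(x) for x in HS[c]])
    if c=="red": m|=cv2.inRange(hsv,np.array((172,130,120)),np.array((180,255,255)))
    n,l,s,ce=cv2.connectedComponentsWithStats(m)
    return [(s[i,4],ce[i],l==i) for i in range(1,n) if s[i,4]>amin]
def rect(n,mask,z):
    # contour -> plane -> minimal rectangle
    cs,_=cv2.findContours(mask.astype(np.uint8),cv2.RETR_EXTERNAL,cv2.CHAIN_APPROX_NONE)
    c=max(cs,key=len)[:,0,:]
    P=ray(n,c,z)[:,:2].astype(np.float32)
    (cx,cy),(w,h),a=cv2.minAreaRect(P)
    if w<h: w,h,a=h,w,a+90
    a=(a+90)%180-90
    return np.round([cx,cy,w,h,a],1)
E
python3 - <<'E'
from h import *
for n in ("top","scene"):
    z0=np.load(f"{n}0.npz");p,d=z0["p"],z0["d"]
    for c,z in (("green",56),("yellow",56),("blue",56),("red",4)):
        for a,ce,m in blobs(p,c):
            vs,us=np.nonzero(m);P=dpts(n,np.c_[us,vs],d[vs,us])
            print(n,c,a,ce.round(1),"ray",ray(n,ce,z).round(1)[0],"dep",np.median(P,0).round(1),"rect",rect(n,m,z))
    hsv=cv2.cvtColor(p,cv2.COLOR_RGB2HSV)
    # scale platform: bright low-sat
    m=((hsv[...,1]<30)&(hsv[...,2]>170)).astype(np.uint8)
    k,l,s,ce=cv2.connectedComponentsWithStats(m)
    for i in range(1,k):
        if s[i,4]>200:
            vs,us=np.nonzero(l==i);P=dpts(n,np.c_[us,vs],d[vs,us])
            print(n,"white",s[i],ray(n,ce[i],55).round(1)[0],np.median(P,0).round(1),rect(n,l==i,55))
    print("table z check")
z0=np.load("top0.npz");p,d=z0["p"],z0["d"]
for u,v in ((380,330),(240,150)): print(dpts("top",[[u,v]],[d[v,u]]))
cv2.imwrite("pics/tray_zoom.png",cv2.resize(p[165:295,240:380,::-1],None,fx=5,fy=4.5,interpolation=cv2.INTER_CUBIC)[:600,:800])
E
```

```text
top green 432 [332.4 239.8] ray [505.7 -36.4  56. ] dep [505.8 -36.3  54.1] rect [505.9 -36.3  58.   34.1   9.2]
top yellow 499 [292.9 247.4] ray [494.5  48.5  56. ] dep [494.4  48.5  54.3] rect [494.9  48.6  61.3  36.9   9.1]
top blue 387 [206.1 165.8] ray [686.5 232.4  56. ] dep [680.7 228.5  73.1] rect [686.2 232.6  49.6  46.8  42.3]
top blue 427 [296.5 209.1] ray [577.1  36.9  56. ] dep [577.3  36.7  54.2] rect [577.3  37.   58.3  35.3 -82.9]
top red 6497 [454.3 262.2] ray [ 446.3 -306.5    4. ] dep [ 445.6 -307.1    2.1] rect [ 450.8 -306.8  248.2  129.3   -6.9]
top white [393 141  30  29 552] [ 685.8 -216.5   55. ] [ 685.4 -215.8   56.1] [ 685.8 -216.4   64.7   64.7   41.4]
top white [ 143  240   75   73 4231] [448.5 288.9  55. ] [448.2 289.1  53.8] [449.8 288.8 136.3 136.1 -10.1]
top white [145 310  62  28 589] [346.5 282.7  55. ] [341.  281.5  24.4] [352.9 297.  120.9  42.9  79.9]
table z check
scene green 214 [331.5 168.5] ray [505.7 -36.7  56. ] dep [506.1 -36.   56.7] rect [505.5 -36.8  54.6  30.7  10.8]
scene yellow 303 [361.  185.4] ray [495.   48.8  56. ] dep [495.8  49.6  56.8] rect [494.5  49.1  60.8  37.4   7.6]
scene blue 281 [332.1 200.6] ray [576.7  37.3  56. ] dep [577.2  37.9  56.7] rect [576.4  37.2  56.8  33.8 -82.1]
scene blue 467 [363.4 278.7] ray [676.3 224.9  56. ] dep [686.9 232.6  75.3] rect [675.4 224.6  53.7  45.1  43.8]
scene red 2717 [274.6 123.2] ray [ 456.8 -305.9    4. ] dep [ 458.7 -304.     5.1] rect [ 450.3 -307.2  248.3  129.7   -7. ]
scene white [210 155  29  20 271] [ 683.2 -224.    55. ] [ 683.8 -222.8   58.8] [ 683.3 -221.9   66.8   63.8   27.3]
scene white [ 415  204   90   69 3226] [452.4 292.1  55. ] [453.8 293.1  56. ] [449.2 289.4 135.  133.9  79.8]
table z check
[[ 311.09802183 -128.81757165   -0.3985331 ]]
[[ 7.38136358e+02  1.65348158e+02 -2.96508097e-01]]
```

View pics/tray_zoom.png

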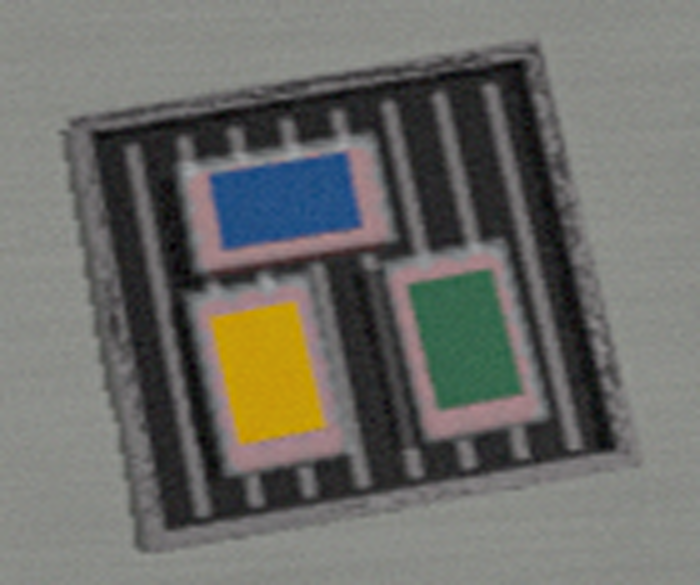

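Both views agree to within 1 mm. The labels are 85.7 mm apart against the 86 mm expected, and the blue gap is about 8 mm. The tray yaw is about 7.5° and the mat and scale sizes match.

```bash
cat > go.py <<'E'
import sys
from h import *
def delta(x,y,z,yawdeg,show=True):
    s=manip.read_state();p=s["eef_pos"];yaw=s["eef_rot"][2]
    dw=np.array([x,y,z])-p
    R=cv2.Rodrigues(np.array([0,0,yaw]))[0]@np.diag([1,-1,-1.])
    dt=R.T@dw
    tw=-((np.deg2rad(yawdeg)-yaw+np.pi)%(2*np.pi)-np.pi)
    print("clock",round(s["clock"],2),"pos",p.round(1),"rot",s["eef_rot"].round(3),"gap",s["finger_gap"].round(1),"F",s["wrist_force"].round(1))
    print("tool delta",dt.round(1),"twist",round(tw,3))
if __name__=="__main__": delta(*map(float,sys.argv[1:5]))
E
python3 go.py 505.8 -36.4 150 187.5
```

```text
Traceback (most recent call last):
  File "go.py", line 11, in <module>
    if __name__=="__main__": delta(*map(float,sys.argv[1:5]))
                             ~~~~~^^^^^^^^^^^^^^^^^^^^^^^^^^^
  File "go.py", line 9, in delta
    print("clock",round(s["clock"],2),"pos",p.round(1),"rot",s["eef_rot"].round(3),"gap",s["finger_gap"].round(1),"F",s["wrist_force"].round(1))
                                                                                         ^^^^^^^^^^^^^^^^^^^^^
AttributeError: 'float' object has no attribute 'round'
```

```bash
sed -i 's/s\["finger_gap"\].round(1)/round(s["finger_gap"],1)/' go.py; python3 go.py 505.8 -36.4 150 187.5
```

```text
clock 0.1 pos [184.3 518.  219. ] rot [-3.141 -0.     2.8  ] gap 94.0 F [ 0.2  0.7 -0.3]
tool delta [-488.8 -414.5   69. ] twist -0.473
```

jog_arm(deltas="-20 -17 0 -0.05 80; -60 -51 0 -0.1 80; -105 -89 0 -0.2 80; -152 -129 0 -0.3 80; -200 -170 0 -0.4 80; -248 -210 10 -0.47 80; -296 -251 20 -0.47 80; -340 -288 30 -0.47 80; -375 -318 35 -0.47 80; -400 -339 40 -0.47 80", squeeze=20)

```text
clock: 1.35
eef_pos: [448.1, 62.8, 179.0]
eef_rot: [-3.142, -0.0, -3.015]
wrist_force: [0.2, 0.9, -0.1]
finger_gap: 80.3
```

```bash
python3 go.py 505.8 -36.4 100 187.5
```

```text
clock 1.35 pos [448.1  62.8 179. ] rot [-3.142 -0.    -3.015] gap 80.3 F [ 0.2  0.9 -0.1]
tool delta [ -44.7 -105.7   79. ] twist -0.004
```

jog_arm(deltas="-5 -12 5 0 80; -12 -30 12 0 80; -20 -50 22 0 80; -30 -70 35 0 80; -38 -88 50 0 80; -42 -99 62 -0.004 80; -44 -104 72 -0.004 80; -44.7 -105.7 79 -0.004 80; -44.7 -105.7 79 -0.004 80; -44.7 -105.7 79 -0.004 80")

```text
clock: 2.6
eef_pos: [505.5, -34.1, 100.9]
eef_rot: [-3.141, 0.001, -3.009]
wrist_force: [0.5, -0.4, 0.2]
finger_gap: 80.6
```

```bash
python3 go.py 505.8 -36.4 30 187.5
python3 - <<'E'
from h import *
for n in ("top","scene"):
    p,d=optics.camera(n); cv2.imwrite(f"pics/{n}1.png",p[:,:,::-1])
E
```

```text
clock 2.6 pos [505.5 -34.1 100.9] rot [-3.141e+00  1.000e-03 -3.009e+00] gap 80.6 F [ 0.5 -0.4  0.2]
tool delta [ 0.  -2.3 70.9] twist 0.002
```

View pics/scene1.png

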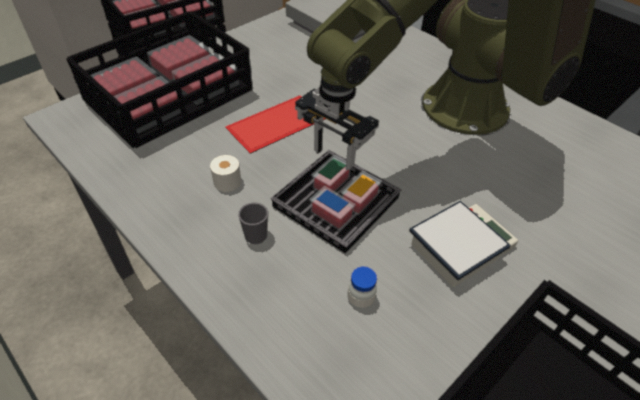

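View pics/top1.png

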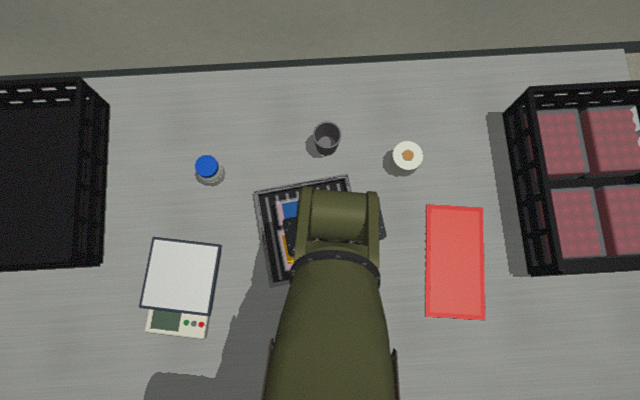

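The scene view shows the jaws straddling the green punnet at (331,165). Descending.

jog_arm(deltas="0 -1 6 0 80; 0 -2.3 16 0 80; 0 -2.3 27 0 80; 0 -2.3 38 0 80; 0 -2.3 49 0 80; 0 -2.3 58 0 80; 0 -2.3 65 0 80; 0 -2.3 69 0 80; 0 -2.3 71 0 80; 0 -2.3 71 0 80")

```text
clock: 3.95
eef_pos: [505.8, -36.7, 29.5]
eef_rot: [-3.141, 0.0, -3.009]
wrist_force: [0.6, 0.2, 0.8]
finger_gap: 79.9
```

```bash
python3 go.py 505.8 -36.4 30 187.5
```

```text
clock 3.95 pos [505.8 -36.7  29.5] rot [-3.141  0.    -3.009] gap 79.9 F [0.6 0.2 0.8]
tool delta [-0.   0.3 -0.5] twist 0.001
```

jog_arm(deltas="0 0 0 0 70; 0 0 0 0 62; 0 0 0 0 57; 0 0 0 0 50; 0 0 0 0 50; 0 0 0 0 50; 0 0 0 0 50; 0 0 0 0 50; 0 0 0 0 50; 0 0 0 0 50", squeeze=20)

```text
clock: 5.2
eef_pos: [505.8, -36.7, 29.5]
eef_rot: [-3.141, 0.0, -3.009]
wrist_force: [-1.2, -1.7, 4.1]
finger_gap: 55.6
```

```bash
python3 go.py 508 -314 120 187.5
```

```text
clock 5.2 pos [505.8 -36.7  29.5] rot [-3.141  0.    -3.009] gap 55.6 F [-1.2 -1.7  4.1]
tool delta [  34.4 -275.1  -90.5] twist 0.001
```

jog_arm(deltas="0 0 -4 0 50; 0 0 -12 0 50; 0 0 -24 0 50; 0 0 -38 0 50; 0 0 -52 0 50; 2 -12 -66 0 50; 4 -30 -76 0 50; 8 -55 -82 0 50; 12 -80 -82 0 50; 15 -100 -82 0 50")

```text
clock: 6.45
eef_pos: [503.8, -139.8, 111.7]
eef_rot: [-3.142, -0.0, -3.01]
wrist_force: [0.2, -0.1, -1.3]
finger_gap: 56.0
```

```bash
python3 go.py 508 -314 80 187.5
```

```text
clock 6.45 pos [ 503.8 -139.8  111.7] rot [-3.142 -0.    -3.01 ] gap 56.0 F [ 0.2 -0.1 -1.3]
tool delta [  18.6 -173.3   31.7] twist 0.0
```

jog_arm(deltas="2 -20 0 0 50; 4 -45 0 0 50; 7 -72 0 0 50; 10 -98 0 0 50; 13 -122 3 0 50; 15 -142 8 0 50; 17 -157 14 0 50; 18 -168 22 0 50; 18.6 -173 28 0 50; 18.6 -173 32 0 50")

```text
clock: 7.7
eef_pos: [508.3, -311.6, 78.9]
eef_rot: [3.141, -0.0, -3.009]
wrist_force: [1.0, -1.1, -1.1]
finger_gap: 56.1
```

```bash
python3 go.py 508 -314 28 187.5
```

```text
clock 7.7 pos [ 508.3 -311.6   78.9] rot [ 3.141 -0.    -3.009] gap 56.1 F [ 1.  -1.1 -1.1]
tool delta [ 0.7 -2.3 50.9] twist 0.001
```

jog_arm(deltas="0 0 5 0 50; 0 0 14 0 50; 0 0 24 0 50; 0 0 33 0 50; 0 0 40 0 50; 0 0 45 0 50; 0 0 48 0 50; 0 0 50 0 50; 0 0 51 0 50; 0 0 51 0 50")

```text
clock: 8.95
eef_pos: [508.5, -311.7, 28.5]
eef_rot: [-3.141, 0.0, -3.009]
wrist_force: [0.0, -0.1, -1.5]
finger_gap: 55.8
```

```bash
python3 go.py 494.7 48.6 100 187.5
```

```text
clock 8.95 pos [ 508.5 -311.7   28.5] rot [-3.141  0.    -3.009] gap 55.8 F [ 0.  -0.1 -1.5]
tool delta [-33.9 359.  -71.5] twist 0.001
```

jog_arm(deltas="0 0 0.5 0 50; 0 0 1 0 50; 0 0 1 0 50; 0 0 1 0 58; 0 0 1 0 62; 0 0 1 0 70; 0 0 1 0 80; 0 0 1 0 80; 0 0 1 0 80; 0 0 1 0 80")

```text
clock: 10.2
eef_pos: [508.4, -311.7, 27.4]
eef_rot: [3.142, -0.0, -3.009]
wrist_force: [0.6, -0.1, -0.4]
finger_gap: 79.6
```

jog_arm(deltas="0 0 -6 0 80; 0 0 -20 0 80; 0 0 -38 0 80; 0 0 -56 0 80; 0 0 -72 0 80; -2 18 -84 0 80; -4 44 -90 0 80; -8 82 -90 0 80; -12 124 -90 0 80; -16 166 -90 0 80")

```text
clock: 11.45
eef_pos: [501.8, -142.8, 117.7]
eef_rot: [3.141, -0.0, -3.009]
wrist_force: [0.8, 0.4, 0.1]
finger_gap: 80.0
```

```bash
python3 go.py 494.7 48.6 90 187.5;python3 - <<'E'
from h import *
p,d=optics.camera("top")
for a,ce,m in blobs(p,"green"): print(a,ray("top",ce,54),rect("top",m,54))
p,d=optics.camera("scene")
for c in("green","yellow"):
  for a,ce,m in blobs(p,c): print(a,ray("scene",ce,54),rect("scene",m,54))
E
```

```text
clock 11.45 pos [ 501.8 -142.8  117.7] rot [ 3.141 -0.    -3.009] gap 80.0 F [0.8 0.4 0.1]
tool delta [-18.2 190.6  27.7] twist 0.002
143 [[ 500.91825843 -320.40210505   54.        ]] [ 506.9 -324.3   57.2   20.7  -12.5]
135 [[ 508.52413238 -310.08077229   54.        ]] [ 508.  -310.5   51.1   28.8    9.7]
296 [[493.62310563  47.88954234  54.        ]] [493.2  47.7  60.3  34.6   9.3]
```

jog_arm(deltas="-2 20 0 0 80; -4 48 0 0 80; -7 78 0 0 80; -10 108 0 0 80; -13 136 0 0 80; -15 158 4 0 80; -17 175 10 0 80; -18 186 17 0 80; -18.2 190.5 23 0 80; -18.2 190.5 28 0 80")

```text
clock: 12.8
eef_pos: [495.2, 46.1, 88.9]
eef_rot: [3.142, -0.0, -3.009]
wrist_force: [0.9, -0.1, 0.1]
finger_gap: 79.7
```

```bash
python3 go.py 494.7 48.6 29.5 187.5
```

```text
clock 12.8 pos [495.2  46.1  88.9] rot [ 3.142 -0.    -3.009] gap 79.7 F [ 0.9 -0.1  0.1]
tool delta [ 0.2  2.6 59.4] twist 0.001
```

jog_arm(deltas="0 1.5 3 0 80; 0 2.6 10 0 80; 0 2.6 20 0 80; 0 2.6 30 0 80; 0 2.6 40 0 80; 0 2.6 48 0 80; 0 2.6 54 0 80; 0 2.6 58 0 80; 0 2.6 59.5 0 80; 0 2.6 59.5 0 80")

```text
clock: 14.05
eef_pos: [495.0, 48.8, 30.0]
eef_rot: [3.142, 0.0, -3.009]
wrist_force: [-0.1, -0.1, 0.7]
finger_gap: 80.2
```

jog_arm(deltas="0 0 0 0 72; 0 0 0 0 64; 0 0 0 0 58; 0 0 0 0 50; 0 0 0 0 50; 0 0 0 0 50; 0 0 0 0 50; 0 0 0 0 50; 0 0 0 0 50; 0 0 0 0 50")

```text
clock: 15.3
eef_pos: [495.0, 48.7, 30.0]
eef_rot: [-3.141, 0.0, -3.009]
wrist_force: [-1.0, -1.4, 3.6]
finger_gap: 56.1
```

```bash
python3 go.py 393 -300 110 187.5
```

```text
clock 15.3 pos [495.   48.7  30. ] rot [-3.141  0.    -3.009] gap 56.1 F [-1.  -1.4  3.6]
tool delta [ 147.1 -332.2  -80. ] twist 0.001
```

jog_arm(deltas="0 0 -4 0 50; 0 0 -12 0 50; 0 0 -24 0 50; 0 0 -38 0 50; 0 0 -52 0 50; 4 -8 -66 0 50; 12 -26 -76 0 50; 23 -52 -80 0 50; 36 -82 -80 0 50; 50 -112 -80 0 50")

```text
clock: 16.55
eef_pos: [459.6, -70.2, 110.6]
eef_rot: [-3.141, 0.0, -3.009]
wrist_force: [0.2, -0.6, -1.7]
finger_gap: 55.9
```

jog_arm(deltas="14 -32 0 0 50; 28 -64 0 0 50; 42 -95 0 0 50; 56 -126 0 0 50; 68 -154 0 0 50; 79 -178 0 0 50; 87 -197 0 0 50; 93 -211 5 0 50; 96 -218 14 0 50; 97 -220 24 0 50")

```text
clock: 17.8
eef_pos: [392.8, -299.7, 85.2]
eef_rot: [3.141, -0.0, -3.01]
wrist_force: [-0.0, -0.4, -1.9]
finger_gap: 55.8
```

```bash
python3 go.py 393 -300 28 187.5
```

```text
clock 17.8 pos [ 392.8 -299.7   85.2] rot [ 3.141 -0.    -3.01 ] gap 55.8 F [-0.  -0.4 -1.9]
tool delta [-0.1 -0.3 57.2] twist 0.001
```

jog_arm(deltas="0 0 5 0 50; 0 0 14 0 50; 0 0 25 0 50; 0 0 36 0 50; 0 0 44 0 50; 0 0 50 0 50; 0 0 53 0 50; 0 0 55 0 50; 0 0 56 0 50; 0 0 56.7 0 50")

```text
clock: 19.05
eef_pos: [393.1, -299.8, 29.4]
eef_rot: [-3.141, 0.0, -3.009]
wrist_force: [-0.6, -0.6, -1.8]
finger_gap: 55.7
```

```bash
python3 go.py 393 -300 28 187.5
```

```text
clock 19.05 pos [ 393.1 -299.8   29.4] rot [-3.141  0.    -3.009] gap 55.7 F [-0.6 -0.6 -1.8]
tool delta [ 0.1 -0.2  1.4] twist 0.001
```

jog_arm(deltas="0 0 0.7 0 50; 0 0 1.3 0 50; 0 0 1.3 0 50; 0 0 1.3 0 58; 0 0 1.3 0 62; 0 0 1.3 0 70; 0 0 1.3 0 80; 0 0 1.3 0 80; 0 0 1.3 0 80; 0 0 1.3 0 80")

```text
clock: 20.3
eef_pos: [393.0, -299.7, 28.0]
eef_rot: [-3.142, 0.0, -3.009]
wrist_force: [-0.6, -0.5, -0.3]
finger_gap: 80.0
```

jog_arm(deltas="0 0 -6 0 80; 0 0 -20 0 80; 0 0 -38 0 80; 0 0 -56 0 80; 0 0 -74 0 80; -4 12 -88 0 80; -12 34 -94 0 80; -26 66 -94 0 80; -42 100 -94 0 80; -58 136 -94 0 80")

```text
clock: 21.55
eef_pos: [432.8, -155.5, 122.6]
eef_rot: [-3.141, 0.0, -3.01]
wrist_force: [-0.0, -0.1, 0.2]
finger_gap: 80.1
```

```bash
python3 go.py 577.1 37.1 120 97.5;python3 - <<'E'
from h import *
p,d=optics.camera("top"); cv2.imwrite("pics/top2.png",p[:,:,::-1])
for c in("green","yellow"):
  for a,ce,m in blobs(p,c): print("top",c,a,ray("top",ce,54),rect("top",m,54))
p,d=optics.camera("scene");cv2.imwrite("pics/scene2.png",p[:,:,::-1])
for c in("green","yellow","blue"):
  for a,ce,m in blobs(p,c): print(c,a,ray("scene",ce,54 if c!="blue" else 56),rect("scene",m,54))
E
```

```text
clock 21.55 pos [ 432.8 -155.5  122.6] rot [-3.141  0.    -3.01 ] gap 80.1 F [-0.  -0.1  0.2]
tool delta [-168.5  171.9    2.6] twist 1.572
top green 379 [[ 511.72802614 -310.4754433    54.        ]] [ 508.6 -309.5   58.7   34.2    8.9]
green 136 [[ 508.52988439 -310.00001449   54.        ]] [ 508.  -310.5   51.1   28.8    9.7]
yellow 169 [[ 393.91260535 -298.02744176   54.        ]] [ 392.3 -298.1   57.2   36.1    8.9]
blue 280 [[576.55261242  37.46874319  56.        ]] [575.4  35.9  56.8  33.3 -82.8]
blue 466 [[676.22517275 224.92553364  56.        ]] [674.3 223.8  53.8  45.2  43.8]
```

View pics/scene2.png

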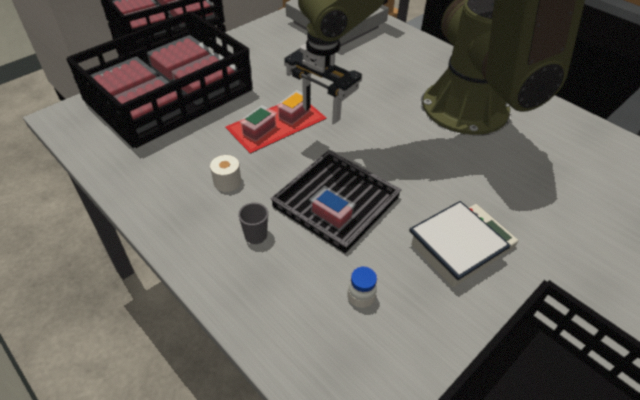

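The scene view shows green (259,118) and yellow (292,102) standing on the mat and blue (332,204) alone in the tray. Turning to grip blue across its short side.

jog_arm(deltas="-8 8 0 0.15 80; -26 27 0 0.32 80; -48 50 0 0.49 80; -72 74 0 0.66 80; -96 98 0 0.83 80; -118 121 0 1.0 80; -138 141 0 1.17 80; -154 157 0 1.34 80; -164 168 1 1.5 80; -168.5 172 2.6 1.572 80")

```text
clock: 22.9
eef_pos: [577.1, 36.1, 119.7]
eef_rot: [3.142, 0.0, 1.699]
wrist_force: [-1.0, -0.1, -0.1]
finger_gap: 80.0
```

```bash
python3 go.py 577.1 37 80 97.5
```

```text
clock 22.9 pos [577.1  36.1 119.7] rot [3.142 0.    1.699] gap 80.0 F [-1.  -0.1 -0.1]
tool delta [ 0.9  0.1 39.7] twist -0.003
```

jog_arm(deltas="0.5 0 6 0 80; 0.9 0 18 0 80; 0.9 0 32 0 80; 0.9 0 46 0 80; 0.9 0 58 0 80; 0.9 0 69 0 80; 0.9 0 78 0 80; 0.9 0 85 0 80; 0.9 0 89 0 80; 0.9 0 90 0 80")

```text
clock: 24.15
eef_pos: [576.9, 36.3, 29.3]
eef_rot: [3.142, 0.0, 1.702]
wrist_force: [0.3, 0.5, 0.0]
finger_gap: 80.0
```

jog_arm(deltas="0 0 0 0 72; 0 0 0 0 64; 0 0 0 0 58; 0 0 0 0 50; 0 0 0 0 50; 0 0 0 0 50; 0 0 0 0 50; 0 0 0 0 50; 0 0 0 0 50; 0 0 0 0 50")

```text
clock: 25.4
eef_pos: [576.9, 36.3, 29.5]
eef_rot: [3.141, 0.0, 1.702]
wrist_force: [-0.9, 0.1, 4.7]
finger_gap: 55.7
```

```bash
python3 go.py 449.6 289 140 97.5
```

```text
clock 25.4 pos [576.9  36.3  29.5] rot [3.141 0.    1.702] gap 55.7 F [-0.9  0.1  4.7]
tool delta [ 267.2  -93.2 -110.5] twist 0.0
```

jog_arm(deltas="0 0 -4 0 50; 0 0 -12 0 50; 0 0 -24 0 50; 0 0 -38 0 50; 0 0 -54 0 50; 5 -2 -70 0 50; 16 -6 -86 0 50; 36 -12 -99 0 50; 60 -21 -107 0 50; 86 -30 -110 0 50")

```text
clock: 26.65
eef_pos: [535.0, 119.4, 140.3]
eef_rot: [3.141, -0.0, 1.702]
wrist_force: [-0.1, -0.8, -1.5]
finger_gap: 55.7
```

jog_arm(deltas="26 -9 0 0 50; 53 -18 0 0 50; 80 -28 0 0 50; 106 -37 0 0 50; 130 -45 0 0 50; 150 -52 0 0 50; 166 -58 0 0 50; 176 -61 3 0 50; 180 -62.8 10 0 50; 180.6 -63.2 18 0 50")

```text
clock: 27.9
eef_pos: [449.5, 288.3, 120.6]
eef_rot: [-3.141, 0.0, 1.702]
wrist_force: [-0.1, -0.5, -1.6]
finger_gap: 55.8
```

```bash
python3 go.py 449.6 288.3 79.5 97.5
python3 - <<'E'
from h import *
p,d=optics.camera("scene");cv2.imwrite("pics/scene3.png",p[:,:,::-1])
E
```

```text
clock 27.9 pos [449.5 288.3 120.6] rot [-3.141  0.     1.702] gap 55.8 F [-0.1 -0.5 -1.6]
tool delta [-0.   0.1 41.1] twist 0.0
```

View pics/scene3.png

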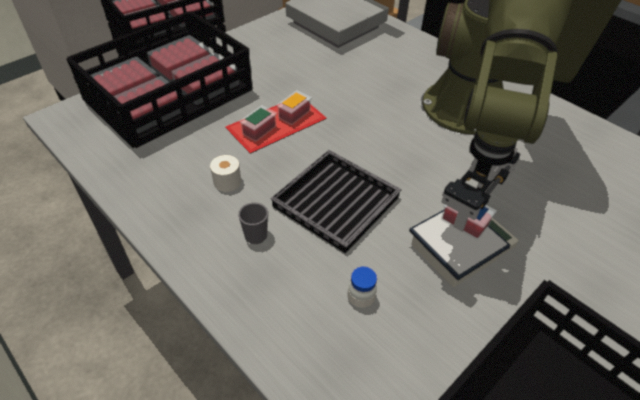

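Blue is held above the platform at (468,218). Lowering slowly.

jog_arm(deltas="0 0 4 0 50; 0 0 10 0 50; 0 0 17 0 50; 0 0 23 0 50; 0 0 28 0 50; 0 0 32 0 50; 0 0 35 0 50; 0 0 37 0 50; 0 0 38 0 50; 0 0 39 0 50")

```text
clock: 29.2
eef_pos: [449.7, 288.5, 82.4]
eef_rot: [3.141, -0.0, 1.702]
wrist_force: [-0.6, 0.6, -1.6]
finger_gap: 56.0
```

```bash
python3 go.py 449.6 288.3 79 97.5
```

```text
clock 29.2 pos [449.7 288.5  82.4] rot [ 3.141 -0.     1.702] gap 56.0 F [-0.6  0.6 -1.6]
tool delta [-0.2 -0.1  3.4] twist 0.0
```

jog_arm(deltas="0 0 0.5 0 50; 0 0 1 0 50; 0 0 1.5 0 50; 0 0 2 0 50; 0 0 2.4 0 50; 0 0 2.7 0 50; 0 0 3 0 50; 0 0 3.2 0 50; 0 0 3.4 0 50; 0 0 3.4 0 50")

```text
clock: 30.45
eef_pos: [449.6, 288.4, 78.9]
eef_rot: [-3.142, 0.0, 1.702]
wrist_force: [-1.0, 0.4, -2.2]
finger_gap: 56.0
```

jog_arm(deltas="0 0 0.1 0 50; 0 0 0.2 0 50; 0 0 0.3 0 50; 0 0 0.4 0 50; 0 0 0.5 0 50; 0 0 0.5 0 50; 0 0 0.5 0 50; 0 0 0.5 0 50; 0 0 0.5 0 50; 0 0 0.5 0 50")

```text
clock: 31.7
eef_pos: [449.6, 288.5, 78.5]
eef_rot: [-3.142, 0.0, 1.702]
wrist_force: [-0.5, -0.4, 0.2]
finger_gap: 55.8
```

Contact: the weight is now off the wrist. Releasing and rising.

jog_arm(deltas="0 0 0 0 58; 0 0 0 0 62; 0 0 0 0 70; 0 0 0 0 80; 0 0 0 0 80; 0 0 0 0 80; 0 0 0 0 80; 0 0 -4 0 80; 0 0 -12 0 80; 0 0 -22 0 80")

```text
clock: 32.95
eef_pos: [449.6, 288.5, 101.2]
eef_rot: [3.141, -0.0, 1.702]
wrist_force: [-0.5, 1.4, -0.1]
finger_gap: 80.1
```

jog_arm(deltas="0 0 -12 0 80; 0 0 -26 0 80; 0 0 -42 0 80; -14 5 -56 -0.12 80; -36 14 -60 -0.28 80; -64 24 -60 -0.44 80; -94 34 -60 -0.6 80; -124 44 -60 -0.76 80; -154 54 -60 -0.92 80; -180 62 -60 -1.08 80")

```text
clock: 34.2
eef_pos: [535.1, 117.0, 161.3]
eef_rot: [3.141, 0.0, 2.787]
wrist_force: [0.2, -0.0, 0.7]
finger_gap: 80.2
```

```bash
python3 go.py 508.4 -311.7 130 187.5;python3 - <<'E'
from h import *
for n in ("top","scene"):
  p,d=optics.camera(n); cv2.imwrite(f"pics/{n}4.png",p[:,:,::-1])
  for c,z in(("green",54),("yellow",54),("blue",105)):
    for a,ce,m in blobs(p,c): print(n,c,a,ray(n,ce,z)[0].round(1),rect(n,m,z))
E
```

```text
clock 34.2 pos [535.1 117.  161.3] rot [3.141 0.    2.787] gap 80.2 F [ 0.2 -0.   0.7]
tool delta [-123.9 -411.3   31.3] twist -0.486
top green 429 [ 508.7 -309.4   54. ] [ 509.1 -309.4   58.3   34.1    8.9]
top yellow 530 [ 392.8 -297.8   54. ] [ 393.2 -297.8   61.    37.1    8.9]
top blue 279 [677.  222.1 105. ] [678.9 222.1  46.3  32.4 -80.7]
top blue 457 [449.3 292.  105. ] [449.4 291.1  53.   34.8 -83. ]
scene green 134 [ 508.2 -310.    54. ] [ 507.9 -310.1   51.2   27.9    9.5]
scene yellow 174 [ 393.1 -297.7   54. ] [ 392.3 -298.1   57.2   36.1    8.9]
scene blue 342 [450.2 289.6 105. ] [450.  289.4  57.   32.5 -83.6]
scene blue 466 [702.9 244.1 105. ] [702.1 243.8  50.5  42.4  43.8]
```

View pics/scene4.png

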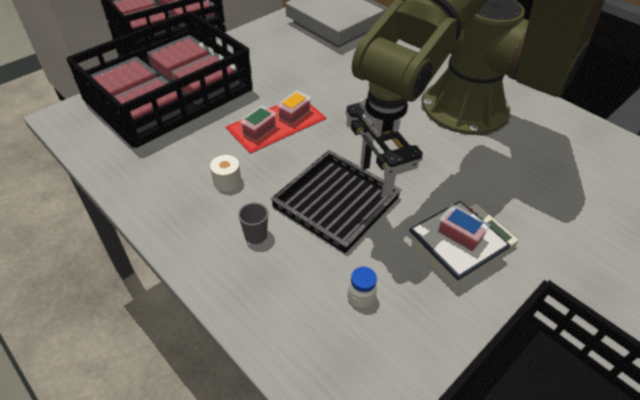

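Blue stands on the scale (466,225) within about 1–3 mm of the centre, and the other two wait on the mat. Now green goes back.

jog_arm(deltas="-5 -18 0 -0.1 80; -16 -52 0 -0.2 80; -30 -98 0 -0.3 80; -45 -148 0 -0.4 80; -60 -198 0 -0.486 80; -75 -248 0 -0.486 80; -90 -298 0 -0.486 80; -104 -344 6 -0.486 80; -115 -382 16 -0.486 80; -122 -404 26 -0.486 80")

```text
clock: 35.55
eef_pos: [506.6, -303.9, 134.5]
eef_rot: [-3.141, 0.0, -3.018]
wrist_force: [-0.1, -0.1, 0.0]
finger_gap: 79.7
```

```bash
python3 go.py 508.4 -311.7 80 187.5
```

```text
clock 35.55 pos [ 506.6 -303.9  134.5] rot [-3.141  0.    -3.018] gap 79.7 F [-0.1 -0.1  0. ]
tool delta [-0.9 -7.9 54.5] twist -0.008
```

jog_arm(deltas="-0.3 -3 6 -0.008 80; -0.7 -6 18 -0.008 80; -0.9 -7.9 30 -0.008 80; -0.9 -7.9 40 -0.008 80; -0.9 -7.9 47 -0.008 80; -0.9 -7.9 52 -0.008 80; -0.9 -7.9 54 -0.008 80; -0.9 -7.9 54.5 -0.008 80; -0.9 -7.9 54.5 -0.008 80; -0.9 -7.9 54.5 -0.008 80")

```text
clock: 36.8
eef_pos: [508.5, -310.8, 80.1]
eef_rot: [-3.141, 0.0, -3.007]
wrist_force: [0.3, -0.0, -0.2]
finger_gap: 80.0
```

```bash
python3 go.py 508.4 -311.7 27.5 187.5
```

```text
clock 36.8 pos [ 508.5 -310.8   80.1] rot [-3.141  0.    -3.007] gap 80.0 F [ 0.3 -0.  -0.2]
tool delta [ 0.2 -0.9 52.6] twist 0.003
```

jog_arm(deltas="0.2 -0.9 5 0.003 80; 0.2 -0.9 14 0.003 80; 0.2 -0.9 25 0.003 80; 0.2 -0.9 35 0.003 80; 0.2 -0.9 43 0.003 80; 0.2 -0.9 48 0.003 80; 0.2 -0.9 51 0.003 80; 0.2 -0.9 52.5 0.003 80; 0.2 -0.9 52.5 0.003 80; 0.2 -0.9 52.5 0.003 80")

```text
clock: 38.05
eef_pos: [508.4, -311.7, 27.7]
eef_rot: [-3.141, 0.0, -3.01]
wrist_force: [-0.5, -0.1, -0.6]
finger_gap: 80.0
```

jog_arm(deltas="0 0 0 0 72; 0 0 0 0 64; 0 0 0 0 58; 0 0 0 0 50; 0 0 0 0 50; 0 0 0 0 50; 0 0 0 0 50; 0 0 0 0 50; 0 0 0 0 50; 0 0 0 0 50")

```text
clock: 39.3
eef_pos: [508.4, -311.6, 27.5]
eef_rot: [-3.142, 0.0, -3.01]
wrist_force: [-0.9, 0.3, 0.2]
finger_gap: 56.2
```

```bash
python3 go.py 505.8 -36.5 110 187.5
```

```text
clock 39.3 pos [ 508.4 -311.6   27.5] rot [-3.142  0.    -3.01 ] gap 56.2 F [-0.9  0.3  0.2]
tool delta [-33.5 273.1 -82.5] twist 0.0
```

jog_arm(deltas="0 0 -4 0 50; 0 0 -12 0 50; 0 0 -24 0 50; 0 0 -40 0 50; -1 8 -56 0 50; -3 26 -70 0 50; -6 50 -80 0 50; -9 76 -82.5 0 50; -13 104 -82.5 0 50; -16 132 -82.5 0 50")

```text
clock: 40.55
eef_pos: [506.6, -176.2, 110.2]
eef_rot: [3.141, -0.0, -3.01]
wrist_force: [-0.0, -0.3, -1.9]
finger_gap: 56.3
```

jog_arm(deltas="-3 26 0 0 50; -6 50 0 0 50; -9 74 0 0 50; -12 96 0 0 50; -14 114 0 0 50; -16 128 0 0 50; -17 136 0 0 50; -17.5 140 0 0 50; -17.5 141.1 0 0 50; -17.5 141.1 0 0 50")

```text
clock: 41.8
eef_pos: [505.8, -36.8, 109.9]
eef_rot: [-3.142, -0.0, -3.011]
wrist_force: [0.3, -0.9, -1.1]
finger_gap: 56.3
```

```bash
python3 go.py 505.8 -36.5 31 187.5
```

```text
clock 41.8 pos [505.8 -36.8 109.9] rot [-3.142 -0.    -3.011] gap 56.3 F [ 0.3 -0.9 -1.1]
tool delta [-0.   0.3 78.9] twist -0.0
```

jog_arm(deltas="0 0.3 5 0 50; 0 0.3 15 0 50; 0 0.3 28 0 50; 0 0.3 42 0 50; 0 0.3 54 0 50; 0 0.3 64 0 50; 0 0.3 71 0 50; 0 0.3 75.5 0 50; 0 0.3 77.5 0 50; 0 0.3 78.5 0 50")

```text
clock: 43.05
eef_pos: [505.9, -36.2, 31.6]
eef_rot: [-3.141, 0.0, -3.01]
wrist_force: [0.3, 0.1, -0.3]
finger_gap: 55.8
```

jog_arm(deltas="0 0 0.3 0 50; 0 0 0.6 0 50; 0 0 0.9 0 50; 0 0 1.2 0 50; 0 0 1.5 0 50; 0 0 1.5 0 50; 0 0 1.5 0 50; 0 0 1.5 0 50; 0 0 1.5 0 50; 0 0 1.5 0 50")

```text
clock: 44.3
eef_pos: [505.8, -36.2, 30.0]
eef_rot: [3.142, 0.0, -3.01]
wrist_force: [-0.0, 0.8, -0.8]
finger_gap: 55.7
```

jog_arm(deltas="0 0 0.3 0 50; 0 0 0.6 0 50; 0 0 0.6 0 50; 0 0 0.6 0 58; 0 0 0.6 0 62; 0 0 0.6 0 70; 0 0 0.6 0 80; 0 0 0.6 0 80; 0 0 0.6 0 80; 0 0 0.6 0 80")

```text
clock: 45.55
eef_pos: [505.8, -36.2, 29.4]
eef_rot: [-3.142, 0.0, -3.01]
wrist_force: [-0.4, 0.0, -0.3]
finger_gap: 79.8
```

jog_arm(deltas="0 0 -6 0 80; 0 0 -20 0 80; 0 0 -38 0 80; 0 0 -56 0 80; 0 0 -72 0 80; 4 -10 -84 0 80; 14 -32 -90 0 80; 28 -62 -90 0 80; 42 -94 -90 0 80; 56 -126 -90 0 80")

```text
clock: 46.8
eef_pos: [466.0, -170.0, 119.7]
eef_rot: [-3.142, -0.0, -3.011]
wrist_force: [0.8, 0.4, 0.9]
finger_gap: 79.8
```

```bash
python3 go.py 393 -299.7 100 187.5
python3 - <<'E'
from h import *
for n in ("top","scene"):
  p,d=optics.camera(n)
  for c,z in(("green",56),("yellow",54)):
    for a,ce,m in blobs(p,c): print(n,c,a,ray(n,ce,z)[0].round(1),rect(n,m,z))
E
```

```text
clock 46.8 pos [ 466.  -170.   119.7] rot [-3.142 -0.    -3.011] gap 79.8 F [0.8 0.4 0.9]
tool delta [  89.3 -119.1   19.7] twist 0.0
top green 401 [506.6 -34.6  56. ] [506.3 -34.6  57.5  34.1   9. ]
scene green 198 [506.5 -34.5  56. ] [506.1 -34.6  52.9  30.6   6.7]
scene yellow 76 [ 378.6 -295.2   54. ] [ 375.9 -293.    49.9   24.7   48.3]
```

Green is back within about 2 mm of its start. Yellow next.

jog_arm(deltas="6 -8 0 0 80; 18 -24 0 0 80; 34 -45 0 0 80; 50 -67 0 0 80; 64 -86 0 0 80; 76 -101 4 0 80; 84 -112 9 0 80; 88 -118 14 0 80; 89.3 -119.1 18 0 80; 89.3 -119.1 19.7 0 80")

```text
clock: 48.15
eef_pos: [393.9, -297.9, 99.3]
eef_rot: [3.141, -0.0, -3.01]
wrist_force: [-0.1, 0.7, -0.2]
finger_gap: 80.3
```

```bash
python3 go.py 393 -299.7 28 187.5
```

```text
clock 48.15 pos [ 393.9 -297.9   99.3] rot [ 3.141 -0.    -3.01 ] gap 80.3 F [-0.1  0.7 -0.2]
tool delta [ 1.1 -1.7 71.3] twist 0.001
```

jog_arm(deltas="1.1 -1.7 5 0 80; 1.1 -1.7 15 0 80; 1.1 -1.7 27 0 80; 1.1 -1.7 39 0 80; 1.1 -1.7 50 0 80; 1.1 -1.7 59 0 80; 1.1 -1.7 66 0 80; 1.1 -1.7 70 0 80; 1.1 -1.7 71.3 0 80; 1.1 -1.7 71.3 0 80")

```text
clock: 49.4
eef_pos: [393.0, -300.1, 28.5]
eef_rot: [-3.141, 0.0, -3.01]
wrist_force: [1.3, 0.7, 0.4]
finger_gap: 80.1
```

jog_arm(deltas="0 0 0 0 72; 0 0 0 0 64; 0 0 0 0 58; 0 0 0 0 50; 0 0 0 0 50; 0 0 0 0 50; 0 0 0 0 50; 0 0 0 0 50; 0 0 0 0 50; 0 0 0 0 50")

```text
clock: 50.65
eef_pos: [392.9, -300.0, 28.4]
eef_rot: [-3.142, 0.0, -3.01]
wrist_force: [-0.9, 1.2, 3.6]
finger_gap: 56.0
```

```bash
python3 go.py 495 48.7 115 187.5
```

```text
clock 50.65 pos [ 392.9 -300.    28.4] rot [-3.142  0.    -3.01 ] gap 56.0 F [-0.9  1.2  3.6]
tool delta [-146.8  332.4  -86.6] twist 0.0
```

jog_arm(deltas="0 0 -4 0 50; 0 0 -12 0 50; 0 0 -26 0 50; 0 0 -44 0 50; -4 9 -60 0 50; -12 27 -74 0 50; -24 54 -83 0 50; -38 86 -86.6 0 50; -52 118 -86.6 0 50; -66 150 -86.6 0 50")

```text
clock: 51.9
eef_pos: [438.9, -140.4, 115.5]
eef_rot: [-3.142, 0.0, -3.01]
wrist_force: [0.5, -0.3, -1.3]
finger_gap: 56.2
```

jog_arm(deltas="-14 32 0 0 50; -27 61 0 0 50; -40 90 0 0 50; -52 117 0 0 50; -62 140 0 0 50; -70 160 0 0 50; -76 173 0 0 50; -80 180 0 0 50; -80.8 182.4 0 0 50; -80.8 182.4 0 0 50")

```text
clock: 53.15
eef_pos: [494.9, 48.5, 114.9]
eef_rot: [-3.142, -0.0, -3.011]
wrist_force: [0.9, -0.5, -0.5]
finger_gap: 56.1
```

```bash
python3 go.py 495 48.7 32 187.5
```

```text
clock 53.15 pos [494.9  48.5 114.9] rot [-3.142 -0.    -3.011] gap 56.1 F [ 0.9 -0.5 -0.5]
tool delta [-0.1  0.2 82.9] twist -0.0
```

jog_arm(deltas="0 0 5 0 50; 0 0 15 0 50; 0 0 28 0 50; 0 0 42 0 50; 0 0 55 0 50; 0 0 66 0 50; 0 0 74 0 50; 0 0 79 0 50; 0 0 81.5 0 50; 0 0 82.5 0 50")

```text
clock: 54.4
eef_pos: [495.1, 48.7, 32.5]
eef_rot: [-3.142, 0.0, -3.01]
wrist_force: [0.1, 0.2, -1.8]
finger_gap: 56.1
```

jog_arm(deltas="0 0 0.4 0 50; 0 0 0.8 0 50; 0 0 1.2 0 50; 0 0 1.6 0 50; 0 0 1.9 0 50; 0 0 1.9 0 50; 0 0 1.9 0 50; 0 0 1.9 0 50; 0 0 1.9 0 50; 0 0 1.9 0 50")

```text
clock: 55.65
eef_pos: [495.0, 48.7, 30.6]
eef_rot: [3.142, -0.0, -3.01]
wrist_force: [-0.6, 0.2, -1.1]
finger_gap: 55.8
```

jog_arm(deltas="0 0 0.3 0 50; 0 0 0.6 0 50; 0 0 0.6 0 50; 0 0 0.6 0 58; 0 0 0.6 0 62; 0 0 0.6 0 70; 0 0 0.6 0 80; 0 0 0.6 0 80; 0 0 0.6 0 80; 0 0 0.6 0 80")

```text
clock: 56.9
eef_pos: [495.0, 48.7, 29.9]
eef_rot: [-3.142, 0.0, -3.01]
wrist_force: [1.1, 0.1, -0.1]
finger_gap: 80.0
```

jog_arm(deltas="0 0 -6 0 80; 0 0 -20 0 80; 0 0 -38 0 80; 0 0 -56 0 80; 0 0 -76 0 80; 10 -16 -92 0 80; 26 -44 -104 0 80; 46 -78 -110 0 80; 68 -116 -110 0 80; 86 -150 -110 0 80")

```text
clock: 58.15
eef_pos: [428.8, -112.5, 141.1]
eef_rot: [-3.141, 0.001, -3.01]
wrist_force: [1.1, 0.2, 0.5]
finger_gap: 80.0
```

jog_arm(deltas="6 -30 0 0 80; 10 -60 0 0 80; 12 -85 0 0 80; 14 -105 0 0 80; 15 -115 0 0 80; 15 -120 0 0 80; 15 -120 0 0 80; 15 -120 0 0 80; 15 -120 0 0 80; 15 -120 0 0 80")

```text
clock: 59.4
eef_pos: [430.2, -232.0, 140.0]
eef_rot: [-3.142, 0.0, -3.01]
wrist_force: [-0.8, 0.4, 0.2]
finger_gap: 80.1
```

Run:
```python
from h import *
for n in ("top","scene"):
  p,d=optics.camera(n); cv2.imwrite(f"pics/{n}5.png",p[:,:,::-1])
  for c,z in(("green",56),("yellow",56),("blue",105)):
    for a,ce,m in blobs(p,c): print(n,c,a,ray(n,ce,z)[0].round(1),rect(n,m,z))
```

```text
top green 434 [505.9 -34.8  56. ] [506.1 -34.9  58.2  34.2   9.4]
top yellow 500 [494.5  49.9  56. ] [494.7  49.8  61.1  36.8   8.8]
top blue 389 [671.3 220.8 105. ] [671.  221.   47.7  44.6  24.6]
top blue 522 [449.8 288.3 105. ] [449.9 288.4  58.8  34.9 -82.6]
scene green 211 [505.8 -34.9  56. ] [505.3 -35.3  54.6  31.3   8.5]
scene yellow 305 [495.3  50.4  56. ] [494.6  49.6  60.7  35.8   8.4]
scene blue 339 [450.5 289.8 105. ] [450.2 289.2  56.6  32.4 -83.1]
scene blue 467 [703.  244.1 105. ] [702.1 243.8  50.5  42.4  43.8]
```

View pics/top5.png

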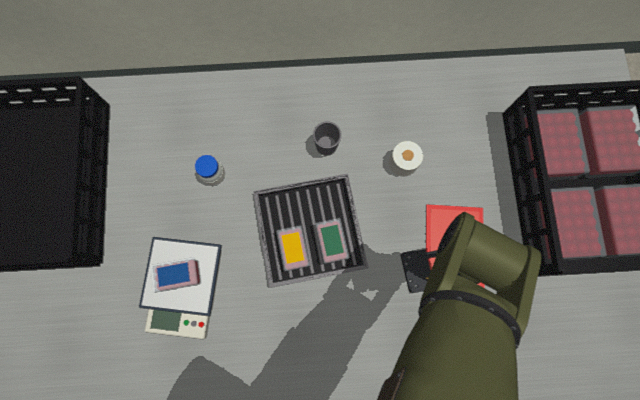

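View pics/scene5.png

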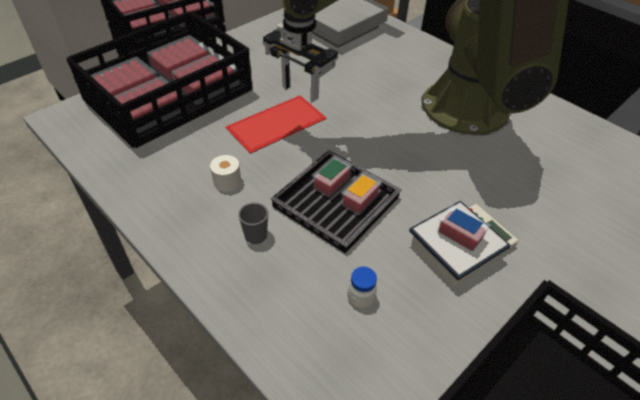

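Green (332,241) and yellow (292,248) are back in place within about 2 mm. Blue (176,275) is on the scale within about 1.5 mm of centre, the bystanders haven't moved, and the arm is clear. Handing in.

```bash
python3 -c "
from cell import workorder
print(workorder.sign_off())"
```

```text
the job is handed in; nothing more can be done
None
```

I moved the green and yellow punnets to the mat and set the blue one on the middle of the scale. I then put green and yellow back in their own spots in the tray and handed the job in at about 59.5 s.

The last camera checks, taken from both views just before handing in, showed:

- **Green and yellow:** each was about 1.5–2 mm from where it started, upright, with its long side within about 2° of the tray's x.
- **Blue:** it was about 1 mm from the platform's centre, and I lowered it until the wrist force showed contact before releasing.
- **Bystanders:** the roll, cup and jar look unmoved in the pictures; I measured a position again only for the jar.
- **Robot:** the gripper was clear of everything, at 140 mm height over the mat side.

None of these checks failed. The only disagreements between the two views came from pictures where the arm covered part of a label.

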